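# Fit a bayonet lamp into its base in the test nest and hold it home

## Task

Seat the loose rectangular lamp base flat and square in the pocket of the test nest. Then take the short domed lamp with the rectangular grip block from the rack, line its two pins up with the slots in the base's collar, push it down against the spring and turn it a quarter turn clockwise (seen from above) as far as the stop. Finish while still holding it: keep your grip and keep the lamp pressed fully home at the end of its turn for the tester to read, do not let go, and leave the other things on the bench where they are.

Things in the scene. Friction and masses are not known exactly. Their poses are not given: they have to be found in the camera images.
- nest: fixed test nest: aluminium plate 150 (x) x 120 (y) x 8 mm with four black walls, 12 mm thick, around a rectangular pocket 88 (x) x 64 (y) mm, 10 mm deep, its top inner edges chamfered 3 mm in, 6 mm down. The wall tops are 18 mm above the table. Origin: centre of the plate's underside; z up.
- nest_pocket (a point): centre of the pocket floor, 8 mm above the table; axes as the nest's
- base: the loose lamp base (about 0.3 kg): grey rectangular foot 84 (x) x 60 (y) x 30 mm high with a round aluminium collar, 50 mm outside, on top (30 to 56 mm). Origin: centre of its underside; z up. It fits the pocket either way round, 2 mm to spare each side. Gripped across the 60 mm with the TCP 36 mm above the underside, the fingertips clear the nest's walls.
- socket (a point): on the base's axis, at the collar's rim (56 mm above the underside); axes as the base's. Bore 33 mm; two slots 10 mm wide cut the rim at +x and -x. Under the 11 mm thick lip each slot runs clockwise (from above) to a stop, 80 degrees (1.40 rad) from mid-slot; the other way is blocked. Over the last 20 degrees the lip is only 8 mm thick (locking notch).
- plunger (a joint): the sprung white contact plate in the base's bore, in m pressed down: 0 at rest, its top 14 mm below the rim; 0.008 with a lamp fully home. Pushes up with 3 N at 0 and 10 N at 0.008.
- lamp: the lamp to fit (about 0.1 kg, 72 mm high), the short one with a rectangular grip block. Underside up: round aluminium bayonet cap, 30 mm across, 22 long, foot chamfered 3 mm; round shoulder 50 across (22 to 27 mm); grey grip block 46 (x) x 34 (y) (27 to 53 mm); white domed lens 33 across (53 to 72 mm). Origin: centre of the cap's underside; z up. Same after a half turn.
- lamp_pins (a point): on the lamp's axis, 6 mm above its underside, level with its two 4 mm thick pins at its +x and -x (the long way of the block), reaching 19.5 mm from the axis. Fully home in the base the shoulder sits on the rim and the lamp's origin is 34 mm above the base's underside. The pins pass under the lip only within 3 mm of fully home; not held down, the lamp rises 3 to 6 mm.
- rack: fixed plywood stock rack 300 (x) x 85 (y) x 30 mm high, with three through holes 42 mm in diameter on its long centre line, 100 mm apart. Each holds one module cap down, its shoulder resting on the rack's top (origin 8 mm above the table). Which module is in which hole varies. Origin: centre of the underside.
- tall_lamp: a bystander in the rack: same bayonet cap, but round all over, with a tall cylindrical white lens 38 across; 96 mm high. Origin at its underside, near its middle.
- buzzer: a bystander in the rack: same bayonet cap, but a round flat-topped grey body 48 across, 47 mm high, with dark slits in its top. Origin at its underside, near its middle.
- round_base: a bystander: spare mount with a round foot 72 across, closed on top, 36 mm high. Origin at its underside, near its middle.
- tape: a bystander: roll of paper tape lying flat, 92 across, 18 high. Origin at its underside, near its middle.
- screwdriver: a bystander: screwdriver lying flat, 170 long. Origin at its underside, near its middle.
- cutters: a bystander: side cutters lying flat, 120 long. Origin at its underside, near its middle.
- spool: a bystander: solder spool standing up, 60 across, 48 high. Origin at its underside, near its middle.
Mind the look-alikes: they are no part of the job. Leave any blue or orange look-alike of the lamp alone.

How it is judged (in metres and radians):
On the way, in this order (a step that is already met when the one before it is completed fails the run):
1. the base is seated flat and square in the nest's pocket (z of base in the frame of nest_pocket between -0.002 and 0.002 m and horizontal distance between base and nest_pocket below 0.004 m and angle between the x axis of base and the x axis of nest, either way round below 0.07 rad and angle between base's own z axis and vertical below 0.03 rad), for 0.2 s.
2. the lamp's pins have gone down through the slots, below the lip, against the spring (z of lamp in the frame of base below 0.0375 m and angle between the x axis of lamp and the x axis of base, either way round below 0.45 rad and x of lamp in the frame of base between -0.004 and 0.004 m and y of lamp in the frame of base between -0.004 and 0.004 m), for 0.05 s.
At the end, for the whole second after the job is handed in: The base lies in the pocket (within 2 mm of its floor, 4 mm of its centre, 4 degrees square); the lamp in it is pressed to within 1.6 mm of fully home against the spring and upright, has turned at least 69 of the 80 degrees to the stop, is still, and is gripped by the fingers (over 3 N) (all of step 1 and x of lamp in the frame of base between -0.004 and 0.004 m and y of lamp in the frame of base between -0.004 and 0.004 m and z of lamp in the frame of base below 0.0356 m and value of joint plunger above 0.0062 m and angle between the x axis of lamp and the x axis of base, either way round above 1.2 rad and angle between the z axis of lamp and the z axis of base, either way round below 0.07 rad and contact force between the fingers and lamp above 3 N and linear speed of lamp below 0.02 m/s); the arm keeps its last pose, push and grip.
It fails at once if a bystander was moved more than 30 mm (distance of any of tall_lamp, buzzer, round_base, tape, screwdriver, cutters, spool from where it was at the start of the episode above 0.03 m).
It also fails if it takes over 54 s, if anything falls off the work surface, if the arm or the gripper's body presses on something with over 40 N, if the wrist force passes 120 N, or if a joint passes its speed limit or range.

## Robot

A 6-joint arm with a two-finger parallel gripper is mounted at the origin on the work surface. World frame = base frame: x ahead of the robot, y to its left, z up, the work surface at z = 0. Lengths are in m, angles in degrees, forces in N, time in s.
With the tool pointing down it reaches from about 0.35 to 0.875 m from the base axis. Payload 4.2 kg.
Tool frame: the origin (TCP) lies between the finger pads, 19 mm behind the fingertips; this is the grasp point; z points along the fingers, y is the line along which they close (so a half turn about z gives the same grasp; the last joint's range is limited). The gripper opens to 87 mm and grips with 3 to 60 N. Pads are 19 mm wide; open, the fingers measure 117 mm over their backs; the gripper's body (75 mm by 190 mm) begins 51 mm behind the grasp point.
Start: joints at [81.681, 22.042, 0.453, 0, -68.411, -14.817], TCP at [0.246, 0.575, 0.241] pointing down, gripper open.
Joint ranges: [-179.83, 179.83], [-69.29, 118.12], [-61.27, 80.66], [-181.25, 117.63], [-171.15, -9.14], [-177.46, 177.46]. Speed limits (degrees/s): [159.86, 159.86, 180, 180, 180, 180].

## Interface

Orientations are given as a 3x3 rotation matrix whose columns are the frame's x, y, z axes.
In Python, from station import r, imaging, models gives the robot as it stands. The module is installed in compiled form; this text tells all that it offers.
- The arm moves only by the tool apply_moves, never from a script. Its argument "moves" is a list of rows, each a list of 2 entries, a list of its own where there are three numbers: the shift along the tool's x, y, z in m, then the turn about the tool's z in degrees. A call has 1 to 5 rows; each row shifts and turns the commanded pose from where the row before left it, along the tool's axes as they then stand; what a row does not reach is not made up. A row lasts 1/12 s, in which the tool goes at most 41.7 mm and 7.16 degrees, less where a joint would pass 70% of its speed; a pose out of reach is approached as far as the arm can. A call is refused whole if a number of a shift passes 0.0417 or a number of a turn 7.16, either way. A call with a gripper value outside its range is refused whole. "hand" is the finger opening in m, from 0 to 0.087, set as the call begins (left out, the last holds). The fingers move at their own pace and stop on an object; the grip force is fixed at half the most. Time passes only in rows, so rows that do not move let the fingers close. It gives the time, the measured TCP pose, the force, the opening and the grip force at its end, in the units of the state.
- r.sense(): the state, without advancing time (a new reading comes with each control period).
- imaging.capture(name): name is "scene" or "top" or "wrist"; returns a dict with "frame" (480x640x3 uint8, blue, green, red), "intrinsics" (3x3 intrinsics, pixels), "eye" and "orientation" of the camera in the world. Camera axes: x right, y down, z forward; pixel columns grow to the right and rows downward; lengths in m; the calibration is good to about 2 mm. A picture is of the moment at which its call begins. There is no depth.
- r.finish_job(): hands the job in; it is judged then, once.
Trained networks look in a picture, given as the dict that the camera call returned (one of the last four; its "shot" number tells which), for a name from the list of things; names that differ only in an ending like _2 or _b are one class to them, and where a whole thing is asked for, a point or a joint stands for the part that bears it (a point fixed in the world has none). Each returns a list of dicts, best first, with "confidence" (0 to 1); they miss things now and then, are a little off and sometimes report something else, mostly with a low value. They report only what shows in the picture. A call takes as long as a camera call. They do not tell look-alikes from the thing itself.
- models.cut_out(picture, target): "region" (480x640 bool, what is visible of it) and "extent" ([left, top, width, height] as shares, 0 to 1, of the picture: columns of its width, rows of its height, round what is visible of it).
- models.place_of(picture, target): "at" ([column, row] as shares, 0 to 1, of the picture: columns of its width, rows of its height: a listed point, or the origin of a listed thing).
The state is a dict: "time_s": time; "joints": joint angles; "joint_velocities": joint speeds; "effort": joint torques, N m; "tcp_pos": TCP position; "ee_rot": TCP orientation; "wrist_force": force on the tool from outside, world axes, zero at the start; "moment": the same for the moment, N m; "gripper_width": opening from 0.0 (shut) to 1.0 (fully open); "gripper_force": force on a finger pad.
Only numpy, scipy, OpenCV 4.12 (cv2) and the standard library are available. Lean on these libraries where they do the work, as an engineer would, in place of code of your own. Each camera call takes 0.05 s, during which the arm holds its last target. There are 200 camera calls.

## Working session

There is one attempt and no reset: what is moved stays moved. The work goes in short steps, Python scripts to look and compute and a tool call to move; the robot and the scene stay as the last step left them, time stands still between calls to the robot, and variables do not carry over. Pictures are saved under pics/ and viewed, at most 10 in all, crops included, and the job is handed in when it is done.

Besides the shell and the picture viewer there is one more tool, called as name([rows], argument=value, ...), one row to a line, values as JSON. apply_moves: Moves the arm, as the interface text tells. Its arguments: {"type":"object","properties":{"moves":{"type":"array"},"hand":{"type":"number"}},"required":["moves"]}

```bash
mkdir -p pics; cat > h.py <<'E'
import numpy as np, cv2
from station import r, imaging, models
def ray(p,uv,z):
    K=np.array(p["intrinsics"]);R=np.array(p["orientation"]);e=np.array(p["eye"])
    d=R@np.linalg.inv(K)@np.array([uv[0],uv[1],1.]);return e+d*(z-e[2])/d[2]
def proj(p,X):
    c=np.array(p["orientation"]).T@(np.array(X)-np.array(p["eye"]));q=np.array(p["intrinsics"])@c;return q[:2]/q[2]
E
python3 - <<'E'
from h import *
np.set_printoptions(precision=4,suppress=True)
print(r.sense())
for n in("top","scene"):
    p=imaging.capture(n);cv2.imwrite(f"pics/{n}0.png",p["frame"]);print(n,p["eye"],p["orientation"],p["intrinsics"])
    for t in["nest","nest_pocket","base","socket","lamp","tall_lamp","buzzer","round_base","rack","spool","tape"]:
        for d in models.place_of(p,t)[:3]:
            u=np.array(d["at"])*[640,480];print(t,round(d["confidence"],2),u,[ray(p,u,z)[:2] for z in(0,.008,.056)])
E
```

```text
{'time_s': 0.0, 'joints': array([ 81.6778,  22.0896,   0.3776,  -0.0297, -68.4111, -14.8152]), 'joint_velocities': array([-0.0156,  0.0692,  0.014 ,  0.0623,  0.025 ,  0.0377]), 'effort': array([ -0.0005, -39.0669,  18.7401,   4.2199,   0.0109,  -0.0002]), 'tcp_pos': array([0.2454, 0.5742, 0.2402]), 'ee_rot': array([[ 0.9195, -0.3931, -0.0008],
       [-0.3931, -0.9195, -0.0021],
       [ 0.0001,  0.0022, -1.    ]]), 'wrist_force': array([-0.1898,  0.4719,  0.5534]), 'moment': array([-0.0412,  0.0048, -0.0108]), 'gripper_force': 0.0, 'gripper_width': 1.0018198565326573}
top [0.4208 0.0085 1.2406] [[ 0.0177 -0.9953  0.0957]
 [-0.9996 -0.0156  0.023 ]
 [-0.0214 -0.096  -0.9951]] [[524.8719   0.     321.2499]
 [  0.     524.8719 238.2326]
 [  0.       0.       1.    ]]
nest 0.64 [339.712 247.296] [array([ 0.5192, -0.007 ]), array([ 0.5186, -0.0069]), array([ 0.5148, -0.0063])]
nest_pocket 0.61 [370.624 145.104] [array([ 0.7676, -0.0779]), array([ 0.7653, -0.0774]), array([ 0.7519, -0.074 ])]
nest_pocket 0.6 [337.024 242.688] [array([ 0.5301, -0.0004]), array([ 0.5294, -0.0004]), array([
[... 2863 characters left out ...]
2806]), array([0.5102, 0.2701]), array([0.5525, 0.207 ])]
buzzer 0.57 [422.08  226.224] [array([0.6093, 0.2807]), array([0.615 , 0.2702]), array([0.6492, 0.2071])]
round_base 0.83 [320.576 373.68 ] [array([ 0.7294, -0.2171]), array([ 0.7336, -0.2213]), array([ 0.7586, -0.2466])]
rack 0.9 [389.12  213.504] [array([0.5122, 0.2715]), array([0.5192, 0.2612]), array([0.5607, 0.1988])]
spool 0.81 [436.224 282.192] [array([0.7492, 0.1215]), array([0.7531, 0.113 ]), array([0.7767, 0.062 ])]
spool 0.51 [391.68 215.28] [array([0.5224, 0.2692]), array([0.5292, 0.2588]), array([0.5699, 0.1966])]
tape 0.72 [387.008 342.576] [array([ 0.7717, -0.0842]), array([ 0.7753, -0.0901]), array([ 0.7972, -0.1254])]
```

View pics/top0.png

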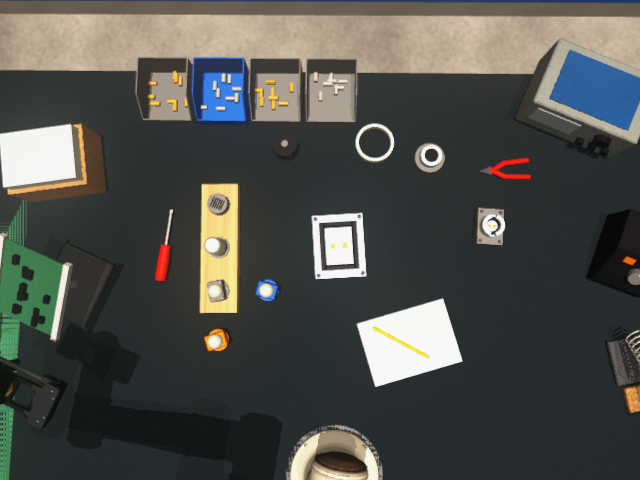

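View pics/scene0.png

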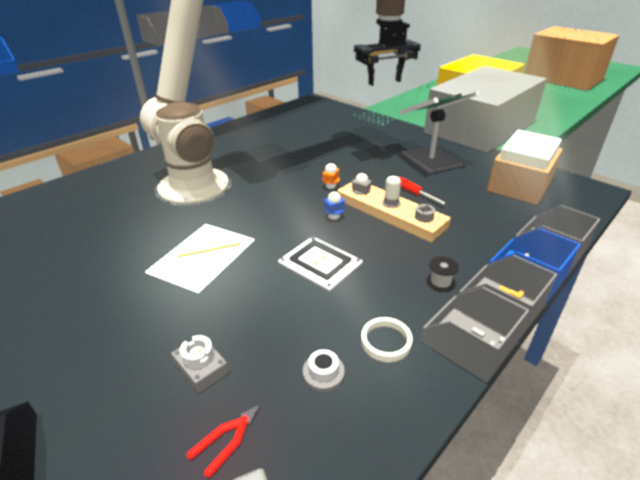

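Top view: the candidate lamps are grey in the rack at (217,291), blue at (267,290) and orange at (216,341). I choose the grey one in the rack, since it has the rectangular block and a short dome. The base is at (490,226); the round base at (430,157) is the spare. The nest is at (340,246). In the scene view the lamp is at (361,185), the base at (200,360) and the nest at (320,262).

```bash
cat >> h.py <<'E'
from scipy.optimize import minimize
def box(a,b,z0,z1): return [[x,y,z] for x in(-a/2,a/2) for y in(-b/2,b/2) for z in(z0,z1)]
def cyl(d,z0,z1): return [[d/2*np.cos(t),d/2*np.sin(t),z] for t in np.linspace(0,2*np.pi,24,0) for z in(z0,z1)]
PARTS={"base":[box(.084,.06,0,.03),cyl(.05,.03,.056)],"nest":[box(.15,.12,0,.008),box(.112,.088,.008,.018)],
 "lamp":[cyl(.05,.022,.027),box(.046,.034,.027,.053),cyl(.033,.053,.062),cyl(.022,.062,.070)],"rack":[box(.3,.085,0,.03)]}
def sil(p,name,x,y,yaw,z0,S=4):
    m=np.zeros((480*S,640*S),np.uint8);c,s=np.cos(yaw),np.sin(yaw)
    for P in PARTS[name]:
        P=np.array(P)@np.array([[c,s,0],[-s,c,0],[0,0,1]])+[x,y,z0]
        q=np.array([proj(p,X) for X in P]);h=cv2.convexHull(np.round((q+.5)*S).astype(np.int32));cv2.fillConvexPoly(m,h,1)
    return m
def fit(p,name,x,y,yaw,z0=0.,S=4,near=60):
    best=None
    for d in models.cut_out(p,name):
        M=d["region"];ys,xs=np.nonzero(M)
        e=np.linalg.norm(proj(p,[x,y,z0+.03])-[xs.mean(),ys.mean()])
        if e<near and (best is None or e<best[0]): best=(e,M)
    if best is None: return None
    M=cv2.resize(best[1].astype(np.float32),None,fx=S,fy=S)>.5
    def f(v):
        m=sil(p,name,x+v[0]*.01,y+v[1]*.01,yaw+v[2]*.1,z0,S)>0
        return 1-(m&M).sum()/(m|M).sum()
    o=min((minimize(f,[a*0,b,c],method="Nelder-Mead",options=dict(initial_simplex=np.array([[0,0,c],[1,0,c],[0,1,c],[0,0,c+1.]]),xatol=.01,fatol=1e-4)) for a,b,c in[(0,0,0),(0,0,-1.5),(0,0,1.5)]),key=lambda o:o.fun)
    return x+o.x[0]*.01,y+o.x[1]*.01,np.degrees(yaw+o.x[2]*.1),1-o.fun
E
python3 - <<'E'
from h import *
np.set_printoptions(precision=4,suppress=True)
for n in("top","scene"):
    p=imaging.capture(n)
    for t,a in dict(base=(.567,-.351,0),nest=(.520,-.003,0),lamp=(.414,.27,0,.008),rack=(.515,.27,0)).items(): print(n,t,np.round(fit(p,t,*a,near=25) or 0,4))
    if n=="scene": cv2.imwrite("pics/crop.png",cv2.resize(p["frame"][150:240,290:450],None,fx=5,fy=5,interpolation=cv2.INTER_CUBIC))
E
```

```text
top base 0
top nest [ 0.5228 -0.0044  4.0498  0.9774]
top lamp [ 0.4114  0.2728 11.3445  0.9462]
top rack [0.5124 0.2747 1.022  0.7495]
scene base [ 0.5677 -0.3507 -3.9641  0.9619]
scene nest [ 0.5192 -0.0008  4.2299  0.9686]
scene lamp 0
scene rack [0.5108 0.2766 1.2483 0.7431]
```

View pics/crop.png

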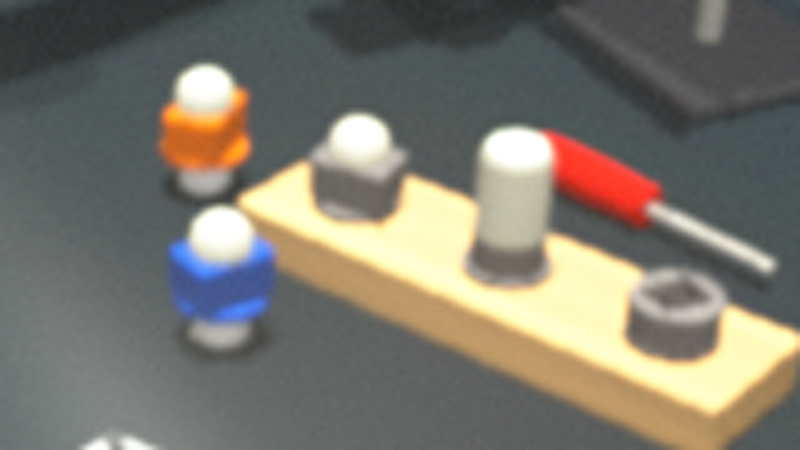

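The close crop confirms it: the grey block with the short dome (crop (360,170)) is the lamp in the rack, and blue and orange are the look-alikes. I'll go to the base now.

apply_moves([
  [[0.0154, 0.036, 0], 0],
  [[0.0154, 0.036, 0], 0],
  [[0.0154, 0.036, 0], 0],
  [[0.0154, 0.036, 0], 0],
  [[0.0154, 0.036, 0], 0],
], hand=0.087)

```text
time_s: 2.12
tcp_pos: [0.2455, 0.3771, 0.2411]
ee_rot: [[0.92, -0.393, 0.0], [-0.393, -0.92, -0.0], [0.0, 0.0, -1.0]]
wrist_force: [0.5, 0.3, 0.6]
gripper_width: 0.996
gripper_force: 0.0
```

apply_moves([
  [[0.033, 0.022, 0], -6.4],
  [[0.03, 0.025, 0], -6.4],
  [[0.026, 0.03, 0], -6.3],
  [[0.022, 0.033, 0], 0],
  [[0.022, 0.033, 0], 0],
])

```text
time_s: 2.53
tcp_pos: [0.3467, 0.2105, 0.2418]
ee_rot: [[0.997, -0.077, 0.001], [-0.077, -0.997, 0.001], [0.001, -0.001, -1.0]]
wrist_force: [0.7, 0.4, 0.5]
gripper_width: 1.003
gripper_force: 0.0
```

```bash
cat >> h.py <<'E'
def to(x,y,yaw):
    s=r.sense();R=s["ee_rot"];d=np.array([x,y,s["tcp_pos"][2]])-s["tcp_pos"];psi=np.degrees(np.arctan2(R[1,0],R[0,0]))
    print("t",round(s["time_s"],2),"tcp",s["tcp_pos"].round(4),"psi",round(psi,2),"-> shift",(R.T@d).round(4),"turn",round(-((yaw-psi+90)%180-90),2))
E
python3 - <<'E'
from h import *
to(.5677,-.3507,-4)
p=imaging.capture("wrist");print(p["eye"],p["orientation"],p["intrinsics"][0])
cv2.imwrite("pics/w0.png",p["frame"])
E
```

```text
t 2.53 tcp [0.3467 0.2105 0.2418] psi -4.41 -> shift [ 2.635e-01  5.425e-01 -4.000e-04] turn -0.41
[0.41597276 0.20511637 0.38639193] [[-0.07610145 -0.96426372 -0.25377954]
 [-0.99709937  0.0732907   0.02052627]
 [-0.00119306  0.2546055  -0.96704427]] [400.42990048   0.         316.50370116]
```

apply_moves([
  [[0.0176, 0.036, 0], 0],
  [[0.0176, 0.036, 0], 0],
  [[0.0176, 0.036, 0], 0],
  [[0.0176, 0.036, 0], 0],
  [[0.0176, 0.036, 0], 0],
])

```text
time_s: 3.0
tcp_pos: [0.4203, 0.024, 0.2418]
ee_rot: [[0.997, -0.078, 0.001], [-0.078, -0.997, 0.001], [0.001, -0.001, -1.0]]
wrist_force: [1.6, 1.4, -0.1]
gripper_width: 1.001
gripper_force: 0.0
```

```bash
python3 - <<'E'
from h import *
p=imaging.capture("wrist");print(fit(p,"nest",.521,-.003,.07,near=400))
E
```

```text
(np.float64(0.5216470922600077), np.float64(-0.0031801321403521557), np.float64(4.180503150912569), np.float64(0.9915617752065254))
```

apply_moves([
  [[0.0176, 0.036, 0], 0],
  [[0.0176, 0.036, 0], 0],
  [[0.0176, 0.036, 0], 0],
  [[0.0176, 0.036, 0], 0],
  [[0.0176, 0.036, 0], 0],
])

```text
time_s: 3.52
tcp_pos: [0.4942, -0.1618, 0.2415]
ee_rot: [[0.997, -0.077, 0.001], [-0.077, -0.997, 0.0], [0.001, -0.0, -1.0]]
wrist_force: [0.6, 1.2, 0.5]
gripper_width: 1.005
gripper_force: 0.0
```

apply_moves([
  [[0.017, 0.036, 0], 0],
  [[0.017, 0.036, 0.01], 0],
  [[0.016, 0.036, 0.02], 0],
  [[0.016, 0.034, 0.02], 0],
  [[0, 0, 0], 0],
])

```text
time_s: 3.93
tcp_pos: [0.547, -0.3078, 0.1861]
ee_rot: [[0.997, -0.083, -0.008], [-0.083, -0.997, 0.003], [-0.009, -0.002, -1.0]]
wrist_force: [0.4, 0.8, -1.7]
gripper_width: 1.0
gripper_force: 0.0
```

```bash
python3 - <<'E'
from h import *
p=imaging.capture("wrist");cv2.imwrite("pics/w1.png",p["frame"]);f=fit(p,"base",.5677,-.3507,-.07,near=200);print(f)
M=sil(p,"base",f[0],f[1],np.radians(f[2]),0,1) if f else sil(p,"base",.5677,-.3507,-.07,0,1)
im=p["frame"].copy();cs,_=cv2.findContours(M,0,1);cv2.drawContours(im,cs,-1,(0,0,255),1)
cv2.imwrite("pics/w1.png",im)
for d in models.place_of(p,"socket")[:2]: print(d["confidence"],ray(p,np.array(d["at"])*[640,480],.056))
if f: to(*f[:3])
E
```

```text
(np.float64(0.5704063265675465), np.float64(-0.3514860595878735), np.float64(-3.183007498249072), np.float64(0.9772185611363403))
0.7 [ 0.57224522 -0.3516302   0.056     ]
t 4.08 tcp [ 0.5474 -0.3042  0.1922] psi -4.49 -> shift [ 0.0266  0.0454 -0.    ] turn -1.31
```

View pics/w1.png

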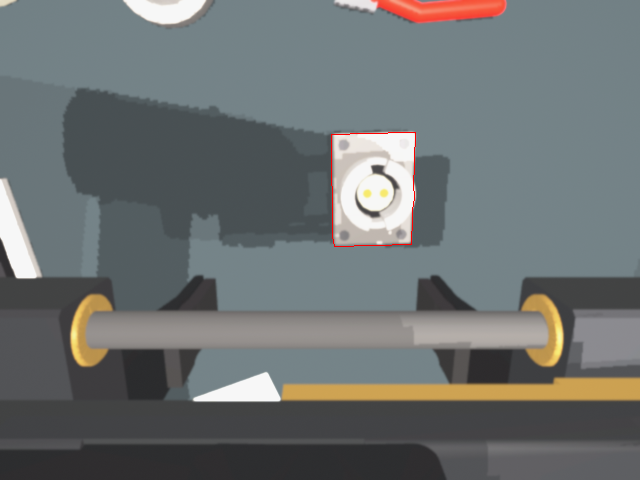

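The outline fits the base at (373,190) tightly: base (0.570,-0.3515), yaw -3.2°; nest (0.5216,-0.003), yaw 4.2°. I'll descend and grip.

apply_moves([
  [[0.0134, 0.0228, 0], -1.3],
  [[0.0132, 0.0226, 0.02], 0],
  [[0, 0, 0.04], 0],
  [[0, 0, 0.04], 0],
  [[0, 0, 0.035], 0],
])

```text
time_s: 4.5
tcp_pos: [0.5715, -0.35, 0.0582]
ee_rot: [[0.999, -0.054, 0.003], [-0.054, -0.999, -0.001], [0.003, 0.0, -1.0]]
wrist_force: [0.1, 0.8, -0.6]
gripper_width: 1.002
gripper_force: 0.0
```

apply_moves([
  [[0, 0, 0.01], 0],
  [[0, 0, 0.01], 0],
  [[0, 0, 0], 0],
  [[0, 0, 0], 0],
])

```text
time_s: 4.83
tcp_pos: [0.5725, -0.3515, 0.0404]
ee_rot: [[0.999, -0.054, 0.004], [-0.054, -0.999, -0.002], [0.004, 0.002, -1.0]]
wrist_force: [0.3, 0.3, 0.7]
gripper_width: 1.002
gripper_force: 0.0
```

```bash
python3 - <<'E'
from h import *
to(.5704,-.3515,-3.2)
E
```

```text
t 4.83 tcp [ 0.5725 -0.3515  0.0404] psi -3.09 -> shift [-0.0021  0.0002 -0.    ] turn 0.11
```

apply_moves([
  [[-0.002, 0, 0.0045], 0],
  [[0, 0, 0], 0],
])

```text
time_s: 5.0
tcp_pos: [0.5694, -0.3514, 0.035]
ee_rot: [[0.998, -0.055, 0.003], [-0.055, -0.998, -0.001], [0.003, 0.001, -1.0]]
wrist_force: [0.4, 0.9, 0.7]
gripper_width: 1.003
gripper_force: 0.0
```

apply_moves([
  [[0, 0, 0], 0],
  [[0, 0, 0], 0],
  [[0, 0, 0], 0],
  [[0, 0, 0], 0],
  [[0, 0, 0], 0],
], hand=0.045)

```text
time_s: 5.42
tcp_pos: [0.5689, -0.3515, 0.0335]
ee_rot: [[0.998, -0.056, 0.0], [-0.056, -0.998, -0.0], [0.0, 0.0, -1.0]]
wrist_force: [0.5, 0.6, -0.1]
gripper_width: 0.709
gripper_force: 0.0
```

apply_moves([
  [[0, 0, 0], 0],
  [[0, 0, 0], 0],
  [[0, 0, -0.01], 0],
  [[0, 0, -0.02], 0],
  [[0, 0, -0.02], 0],
])

```text
time_s: 5.83
tcp_pos: [0.5675, -0.3508, 0.0824]
ee_rot: [[0.998, -0.056, -0.004], [-0.056, -0.998, 0.002], [-0.004, -0.002, -1.0]]
wrist_force: [-0.1, 0.4, -2.2]
gripper_width: 0.683
gripper_force: 30.0
```

```bash
python3 - <<'E'
from h import *
to(.5217,-.0032,4.18)
p=imaging.capture("scene");print(fit(p,"base",.5704,-.3515,-.055,.05,near=40))
E
```

```text
t 5.83 tcp [ 0.5675 -0.3508  0.0824] psi -3.2 -> shift [-0.0651 -0.3444  0.0008] turn -7.38
(np.float64(0.5714884438545409), np.float64(-0.3479184376621184), np.float64(-12.994396452084182), np.float64(0.8343956493772294))
```

apply_moves([
  [[0, 0, -0.005], -7.1],
  [[-0.0022, -0.038, -0.005], -0.3],
  [[-0.0022, -0.039, 0], 0],
  [[-0.0022, -0.039, 0], 0],
  [[-0.0022, -0.039, 0], 0],
])

```text
time_s: 6.35
tcp_pos: [0.5472, -0.1959, 0.0919]
ee_rot: [[0.997, 0.072, -0.002], [0.072, -0.997, 0.001], [-0.002, -0.001, -1.0]]
wrist_force: [1.2, 0.1, -2.9]
gripper_width: 0.684
gripper_force: 30.0
```

apply_moves([
  [[-0.0022, -0.039, 0], 0],
  [[-0.0022, -0.039, 0], 0],
  [[-0.0022, -0.039, 0], 0],
  [[-0.0022, -0.039, 0], 0],
  [[-0.0022, -0.036, 0], 0],
])

```text
time_s: 6.77
tcp_pos: [0.5222, -0.0048, 0.0923]
ee_rot: [[0.997, 0.073, -0.002], [0.073, -0.997, 0.0], [-0.002, -0.0, -1.0]]
wrist_force: [0.1, 0.2, -3.0]
gripper_width: 0.682
gripper_force: 30.0
```

apply_moves([
  [[0, 0, 0], 0],
  [[0, 0, 0], 0],
])

```text
time_s: 6.93
tcp_pos: [0.5228, -0.0049, 0.0926]
ee_rot: [[0.997, 0.077, -0.002], [0.077, -0.997, -0.0], [-0.002, -0.0, -1.0]]
wrist_force: [-0.3, -1.6, -3.0]
gripper_width: 0.69
gripper_force: 30.0
```

```bash
python3 - <<'E'
from h import *
to(.5217,-.0032,4.18)
p=imaging.capture("wrist");z=r.sense()["tcp_pos"][2]-.034
f=fit(p,"base",.5217,-.0032,.07,z,near=200);print(f,z); print(fit(p,"nest",.5217,-.0032,.07,near=200))
im=p["frame"].copy()
for n,g,zz,c in(("base",f,z,(0,0,255)),("nest",(.5217,-.0032,4.18),0,(0,255,0))):
  if g: cs,_=cv2.findContours(sil(p,n,g[0],g[1],np.radians(g[2]),zz,1),0,1);cv2.drawContours(im,cs,-1,c,1)
cv2.imwrite("pics/w2.png",im)
for d in models.place_of(p,"socket")[:2]: print(d["confidence"],ray(p,np.array(d["at"])*[640,480],.056+z))
E
```

```text
t 6.93 tcp [ 0.5228 -0.0049  0.0926] psi 4.42 -> shift [-0.001  -0.0018  0.    ] turn 0.24
(np.float64(0.5240213912562133), np.float64(-0.004623690398234326), np.float64(4.583355086822749), np.float64(0.7332392605882234)) 0.05858153826463225
(np.float64(0.5219970095735648), np.float64(-0.0031956968068925138), np.float64(4.30342764507673), np.float64(0.3975145607274556))
0.78 [ 0.52405278 -0.00425232  0.11458154]
```

View pics/w2.png

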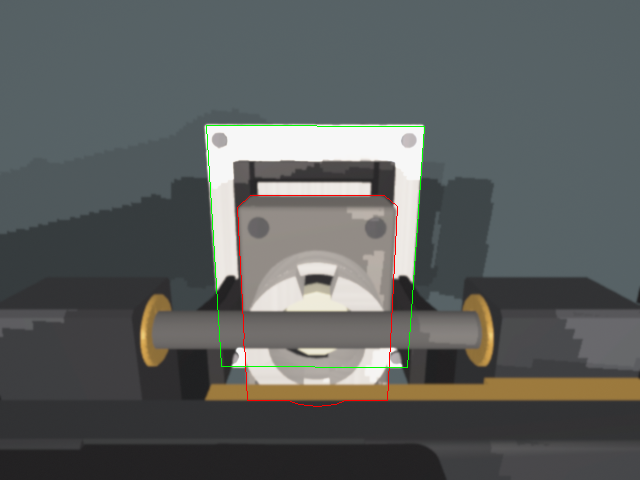

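The nest outline matches, and the held base sits about 2 mm too far along +x. I'll correct that and lower.

apply_moves([
  [[-0.0022, -0.0016, 0.015], 0],
  [[0, 0, 0.015], 0],
  [[0, 0, 0.008], 0],
  [[0, 0, 0.004], 0],
  [[0, 0, 0], 0],
])

```text
time_s: 7.55
tcp_pos: [0.521, -0.0063, 0.0503]
ee_rot: [[0.997, 0.072, -0.002], [0.072, -0.997, -0.001], [-0.002, 0.001, -1.0]]
wrist_force: [-0.0, -0.2, -4.2]
gripper_width: 0.686
gripper_force: 30.0
```

apply_moves([
  [[0, 0, 0.002], 0],
  [[0, 0, 0.002], 0],
  [[0, 0, 0.002], 0],
  [[0, 0, 0], 0],
])

```text
time_s: 7.88
tcp_pos: [0.5215, -0.0053, 0.0454]
ee_rot: [[0.997, 0.073, 0.0], [0.073, -0.997, 0.0], [0.0, -0.0, -1.0]]
wrist_force: [0.3, -0.4, -3.4]
gripper_width: 0.689
gripper_force: 30.0
```

```bash
python3 - <<'E'
from h import *
for n in("wrist","wrist"):
    p=imaging.capture(n);to(.5217,-.0032,4.18);z=r.sense()["tcp_pos"][2]-.034
    print(fit(p,"base",.5217,-.0032,.07,z,near=200))
    print([ray(p,np.array(d["at"])*[640,480],.056+z) for d in models.place_of(p,"socket")[:2]])
p=imaging.capture("scene");print(fit(p,"base",.5217,-.0032,.07,z,near=60))
E
```

```text
t 7.93 tcp [ 0.5215 -0.0053  0.0454] psi 4.22 -> shift [ 0.0004 -0.0021  0.    ] turn 0.04
(np.float64(0.5225540402848463), np.float64(-0.004908042531845994), np.float64(4.044059704788878), np.float64(0.718712243609526))
[array([ 0.52153068, -0.0048854 ,  0.06744813])]
t 8.08 tcp [ 0.5216 -0.0052  0.0456] psi 4.23 -> shift [ 0.0003 -0.002   0.    ] turn 0.05
(np.float64(0.5223850642453359), np.float64(-0.004888056289332796), np.float64(4.4251405089704985), np.float64(0.7273516210281581))
[array([ 0.52282472, -0.00508555,  0.06756885])]
(np.float64(0.5222679372386736), np.float64(-0.0026128001542382886), np.float64(1.452640576610112), np.float64(0.6429515866558178))
```

apply_moves([
  [[-0.0005, -0.0015, 0], 0],
  [[0, 0, 0.001], 0],
  [[0, 0, 0.0015], 0],
  [[0, 0, 0.0015], 0],
  [[0, 0, 0], 0],
])

```text
time_s: 8.7
tcp_pos: [0.5209, -0.0038, 0.0414]
ee_rot: [[0.997, 0.074, 0.0], [0.074, -0.997, -0.0], [0.0, 0.0, -1.0]]
wrist_force: [-0.5, 0.5, -0.2]
gripper_width: 0.684
gripper_force: 30.0
```

apply_moves([
  [[0, 0, 0], 0],
])

```text
time_s: 8.78
tcp_pos: [0.5209, -0.0038, 0.0414]
ee_rot: [[0.997, 0.074, 0.0], [0.074, -0.997, 0.0], [0.0, -0.0, -1.0]]
wrist_force: [0.2, 0.4, -0.7]
gripper_width: 0.687
gripper_force: 30.0
```

apply_moves([
  [[0, 0, 0.0005], 0],
  [[0, 0, 0.0005], 0],
  [[0, 0, 0], 0],
])

```text
time_s: 9.03
tcp_pos: [0.5209, -0.0038, 0.0414]
ee_rot: [[0.997, 0.074, 0.0], [0.074, -0.997, -0.0], [0.0, 0.0, -1.0]]
wrist_force: [-3.5, 0.1, 5.9]
gripper_width: 0.691
gripper_force: 30.0
```

The base is on the pocket floor. I'll release it and go up to look.

apply_moves([
  [[0, 0, 0], 0],
  [[0, 0, 0], 0],
  [[0, 0, 0], 0],
  [[0, 0, 0], 0],
], hand=0.087)

```text
time_s: 9.37
tcp_pos: [0.5211, -0.0038, 0.0403]
ee_rot: [[0.997, 0.074, 0.0], [0.074, -0.997, 0.0], [0.0, -0.0, -1.0]]
wrist_force: [-0.0, 0.4, 1.3]
gripper_width: 0.905
gripper_force: 0.0
```

apply_moves([
  [[0, 0, -0.015], 0],
  [[0, 0, -0.03], 0],
  [[-0.02, 0, -0.035], 0],
  [[-0.03, 0, -0.025], 0],
  [[-0.02, 0, 0], 0],
])

```text
time_s: 9.78
tcp_pos: [0.4525, -0.0086, 0.1498]
ee_rot: [[0.997, 0.074, 0.009], [0.074, -0.997, 0.002], [0.009, -0.001, -1.0]]
wrist_force: [-0.6, 1.3, -1.1]
gripper_width: 0.998
gripper_force: 0.0
```

apply_moves([
  [[0, 0, 0], 0],
  [[0, 0, 0], 0],
])

```text
time_s: 9.95
tcp_pos: [0.4505, -0.0091, 0.1459]
ee_rot: [[0.997, 0.074, 0.001], [0.074, -0.997, 0.001], [0.001, -0.0, -1.0]]
wrist_force: [0.8, -0.3, -0.3]
gripper_width: 0.998
gripper_force: 0.0
```

```bash
python3 - <<'E'
from h import *
to(.4114,.2728,11)
p=imaging.capture("wrist")
f=fit(p,"base",.5217,-.0032,.07,.008,near=200);print(f)
im=p["frame"].copy()
for n,g,zz,c in(("base",f,.008,(0,0,255)),("nest",(.5217,-.0032,4.18),0,(0,255,0))):
  if g: cs,_=cv2.findContours(sil(p,n,g[0],g[1],np.radians(g[2]),zz,1),0,1);cv2.drawContours(im,cs,-1,c,1)
cv2.imwrite("pics/w3.png",im)
print([ray(p,np.array(d["at"])*[640,480],.064) for d in models.place_of(p,"socket")[:2]])
E
```

```text
t 9.95 tcp [ 0.4505 -0.0091  0.1459] psi 4.23 -> shift [-1.81e-02 -2.84e-01  1.00e-04] turn -6.77
(np.float64(0.5224061066187875), np.float64(-0.0035329239481025456), np.float64(4.126551071881886), np.float64(0.984456162787642))
[array([ 0.52111691, -0.00269448,  0.064     ])]
```

View pics/w3.png

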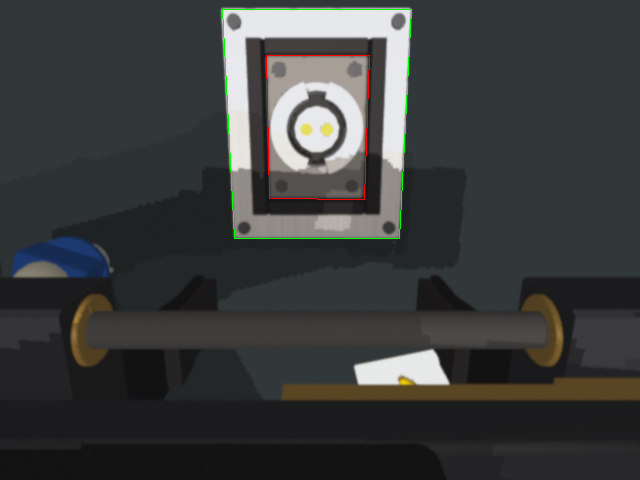

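The base is seated square in the pocket, centred at (317,128), with its slots at (316,95) and (316,160). Next is the lamp.

apply_moves([
  [[-0.01, -0.0355, -0.008], 0],
  [[-0.01, -0.0355, -0.008], 0],
  [[-0.01, -0.0355, -0.008], 0],
  [[-0.01, -0.0355, 0], 0],
  [[-0.01, -0.0355, 0], 0],
])

```text
time_s: 10.52
tcp_pos: [0.3882, 0.1663, 0.1693]
ee_rot: [[0.997, 0.073, 0.0], [0.073, -0.997, 0.0], [0.0, -0.0, -1.0]]
wrist_force: [1.2, -0.0, -1.0]
gripper_width: 0.998
gripper_force: 0.0
```

apply_moves([
  [[-0.01, -0.0355, 0], 0],
  [[-0.01, -0.0355, 0], 0],
  [[-0.01, -0.0355, 0], 0],
  [[0, 0, 0], -6.8],
  [[0, 0, 0], 0],
])

```text
time_s: 10.93
tcp_pos: [0.3501, 0.2705, 0.1685]
ee_rot: [[0.98, 0.197, -0.001], [0.197, -0.98, -0.001], [-0.001, 0.001, -1.0]]
wrist_force: [-0.2, -1.6, -0.1]
gripper_width: 1.001
gripper_force: 0.0
```

apply_moves([
  [[0, 0, 0], 0],
  [[0, 0, 0], 0],
])

```text
time_s: 11.1
tcp_pos: [0.3506, 0.2677, 0.1687]
ee_rot: [[0.982, 0.188, -0.001], [0.188, -0.982, -0.001], [-0.001, 0.001, -1.0]]
wrist_force: [-1.2, 0.3, -0.2]
gripper_width: 1.0
gripper_force: 0.0
```

```bash
python3 - <<'E'
from h import *
p=imaging.capture("wrist")
f=fit(p,"lamp",.4114,.2728,.2,.008,near=100);print(f)
im=p["frame"].copy()
if f:
  to(*f[:3]);cs,_=cv2.findContours(sil(p,"lamp",f[0],f[1],np.radians(f[2]),.008,1),0,1);cv2.drawContours(im,cs,-1,(0,0,255),1)
cv2.imwrite("pics/w4.png",im)
for d in models.place_of(p,"lamp")[:3]: print(d["confidence"],np.array(d["at"])*[640,480],ray(p,np.array(d["at"])*[640,480],.008))
E
```

```text
(np.float64(0.4116217786340672), np.float64(0.27321065021020857), np.float64(10.706891249100067), np.float64(0.9621340322929522))
t 11.2 tcp [0.3507 0.2675 0.169 ] psi 10.84 -> shift [ 0.0609  0.0058 -0.    ] turn 0.13
0.94 [325.376 148.896] [0.40914201 0.27213272 0.008     ]
0.74 [470.016 169.68 ] [0.41470364 0.16203955 0.008     ]
0.58 [299.2   281.904] [0.30179774 0.27253164 0.008     ]
```

View pics/w4.png

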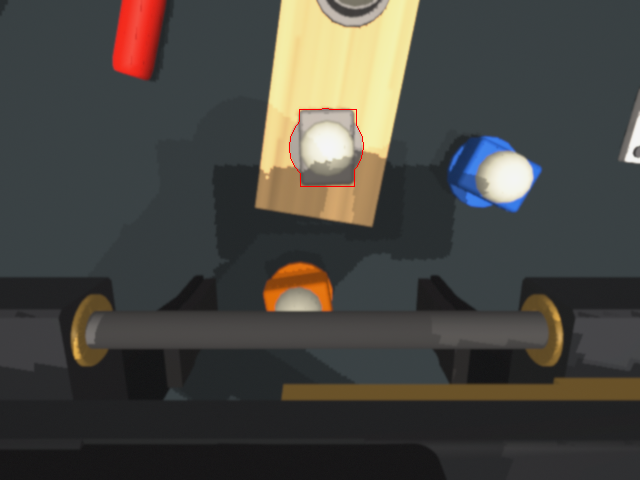

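The fit is tight: the grey lamp is at (327,147), with orange at (298,290) and blue at (495,175). I'll descend on the grey one.

apply_moves([
  [[0.0305, 0.003, 0], 0],
  [[0.0304, 0.003, 0.01], 0],
  [[0, 0, 0.035], 0],
  [[0, 0, 0.035], 0],
  [[0, 0, 0.02], 0],
], hand=0.065)

```text
time_s: 11.67
tcp_pos: [0.4108, 0.2718, 0.0663]
ee_rot: [[0.982, 0.187, -0.003], [0.187, -0.982, -0.003], [-0.004, 0.002, -1.0]]
wrist_force: [-0.3, -0.9, -0.5]
gripper_width: 0.771
gripper_force: 0.0
```

apply_moves([
  [[0, 0, 0.01], 0],
  [[0, 0, 0], 0],
  [[0, 0, 0], 0],
])

```text
time_s: 11.92
tcp_pos: [0.4117, 0.2735, 0.0592]
ee_rot: [[0.982, 0.19, -0.0], [0.19, -0.982, -0.001], [-0.001, 0.001, -1.0]]
wrist_force: [-0.0, 0.1, 0.7]
gripper_width: 0.753
gripper_force: 0.0
```

```bash
python3 - <<'E'
from h import *
to(.4116,.2732,10.7)
E
```

```text
t 11.92 tcp [0.4117 0.2735 0.0592] psi 10.94 -> shift [-0.0001  0.0003  0.    ] turn 0.24
```

apply_moves([
  [[0, 0, 0], 0],
  [[0, 0, 0], 0],
  [[0, 0, 0], 0],
  [[0, 0, 0], 0],
  [[0, 0, 0], 0],
], hand=0.02)

```text
time_s: 12.33
tcp_pos: [0.4114, 0.2743, 0.06]
ee_rot: [[0.982, 0.191, 0.001], [0.191, -0.982, 0.001], [0.001, -0.001, -1.0]]
wrist_force: [0.7, 0.7, -0.3]
gripper_width: 0.452
gripper_force: 0.0
```

apply_moves([
  [[0, 0, 0], 0],
  [[0, 0, 0], 0],
  [[0, 0, 0], 0],
])

```text
time_s: 12.58
tcp_pos: [0.4113, 0.2741, 0.0597]
ee_rot: [[0.982, 0.191, 0.0], [0.191, -0.982, 0.0], [0.0, -0.0, -1.0]]
wrist_force: [-2.0, -0.7, 4.7]
gripper_width: 0.389
gripper_force: 30.0
```

apply_moves([
  [[0, 0, -0.01], 0],
  [[0, 0, -0.025], 0],
  [[0, 0, -0.03], 0],
  [[0, 0, -0.03], 6.8],
  [[0.0113, 0.0356, 0], 0],
])

```text
time_s: 13.0
tcp_pos: [0.4283, 0.2457, 0.1603]
ee_rot: [[0.997, 0.076, 0.012], [0.076, -0.997, 0.01], [0.012, -0.009, -1.0]]
wrist_force: [1.7, 0.2, -1.3]
gripper_width: 0.385
gripper_force: 30.0
```

apply_moves([
  [[0.0113, 0.0356, 0], 0],
  [[0.0113, 0.0356, 0], 0],
  [[0.0113, 0.0356, 0], 0],
  [[0.0113, 0.0356, 0], 0],
  [[0.0113, 0.0356, 0], 0],
])

```text
time_s: 13.42
tcp_pos: [0.4946, 0.0644, 0.154]
ee_rot: [[0.997, 0.074, -0.0], [0.074, -0.997, 0.0], [-0.0, -0.0, -1.0]]
wrist_force: [1.2, 0.5, -0.6]
gripper_width: 0.388
gripper_force: 30.0
```

apply_moves([
  [[0.0113, 0.0356, 0], 0],
  [[0.0113, 0.0356, 0], 0],
  [[0, 0, 0], 0],
  [[0, 0, 0], 0],
])

```text
time_s: 13.75
tcp_pos: [0.5223, -0.0051, 0.1534]
ee_rot: [[0.998, 0.069, -0.001], [0.069, -0.998, 0.0], [-0.001, -0.0, -1.0]]
wrist_force: [-0.8, 1.8, -0.6]
gripper_width: 0.389
gripper_force: 30.0
```

```bash
python3 - <<'E'
from h import *
to(.5224,-.0035,4.13)
p=imaging.capture("wrist");s=r.sense();z=s["tcp_pos"][2]-.0517;x,y,_=s["tcp_pos"]
f=fit(p,"lamp",x,y,.073,z,near=300);print(f,z)
im=p["frame"].copy()
for n,g,zz,c in(("base",(.5224,-.0035,4.13),.008,(0,255,0)),("lamp",f,z,(0,0,255))):
  if g: cs,_=cv2.findContours(sil(p,n,g[0],g[1],np.radians(g[2]),zz,1),0,1);cv2.drawContours(im,cs,-1,c,1)
cv2.imwrite("pics/w5.png",im)
for d in models.place_of(p,"lamp_pins")[:2]: print(d["confidence"],ray(p,np.array(d["at"])*[640,480],.006+z))
p=imaging.capture("scene");print(fit(p,"lamp",x,y,.073,z,near=60))
E
```

```text
t 13.75 tcp [ 0.5223 -0.0051  0.1534] psi 3.96 -> shift [ 0.0002 -0.0016 -0.    ] turn -0.17
(np.float64(0.5221731682209273), np.float64(-0.004831961687723846), np.float64(4.7615173153874455), np.float64(0.6114633709475192)) 0.10187587617870233
(np.float64(0.5338624135599701), np.float64(-0.00705888753205677), np.float64(-56.49344987459176), np.float64(0.6973954393169782))
```

View pics/w5.png

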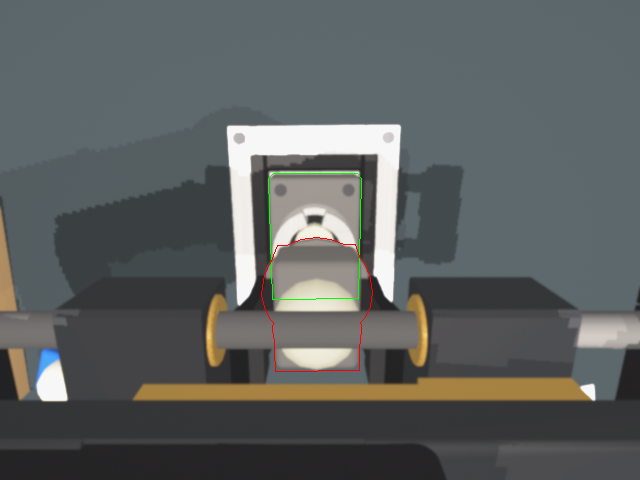

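The lamp is held straight, with the block centred at (317,300). It needs about 1.3 mm toward +y. I'll do that while lowering to just over the rim.

apply_moves([
  [[0, -0.0014, 0.01], 0],
  [[0, 0, 0.012], 0],
  [[0, 0, 0.006], 0],
  [[0, 0, 0.003], 0],
  [[0, 0, 0], 0],
])

```text
time_s: 14.42
tcp_pos: [0.5216, -0.0016, 0.1223]
ee_rot: [[0.997, 0.074, -0.002], [0.074, -0.997, -0.001], [-0.002, 0.0, -1.0]]
wrist_force: [-0.6, 1.0, -1.3]
gripper_width: 0.393
gripper_force: 30.0
```

apply_moves([
  [[0, 0, 0], 0],
  [[0, 0, 0], 0],
])

```text
time_s: 14.58
tcp_pos: [0.5227, -0.0017, 0.1237]
ee_rot: [[0.997, 0.074, 0.001], [0.074, -0.997, 0.0], [0.001, -0.0, -1.0]]
wrist_force: [0.0, -0.1, -0.9]
gripper_width: 0.387
gripper_force: 30.0
```

```bash
python3 - <<'E'
from h import *
to(.5224,-.0035,4.13)
p=imaging.capture("wrist");s=r.sense();z=s["tcp_pos"][2]-.0517;x,y,_=s["tcp_pos"]
print(fit(p,"lamp",x,y,.073,z,near=300),z)
b=models.cut_out(p,"base");print(fit(p,"base",.5224,-.0035,.073,.008,near=300))
E
```

```text
t 14.58 tcp [ 0.5227 -0.0017  0.1237] psi 4.23 -> shift [-0.0004  0.0018 -0.    ] turn 0.1
(np.float64(0.5230532468579085), np.float64(-0.00173548464082987), np.float64(4.699267513576149), np.float64(0.6205644707063053)) 0.07213798823271061
(np.float64(0.521992008262066), np.float64(-0.0034190369462455588), np.float64(4.629614040639546), np.float64(0.4692903622894302))
```

apply_moves([
  [[-0.0007, 0.0017, 0], 0],
  [[0, 0, 0.002], 0],
  [[0, 0, 0], 0],
  [[0, 0, 0], 0],
  [[0, 0, 0], 0],
])

```text
time_s: 15.2
tcp_pos: [0.5217, -0.0037, 0.1213]
ee_rot: [[0.997, 0.074, -0.0], [0.074, -0.997, -0.0], [-0.0, 0.0, -1.0]]
wrist_force: [-0.4, 0.1, -1.1]
gripper_width: 0.387
gripper_force: 30.0
```

apply_moves([
  [[0, 0, 0.003], 0],
  [[0, 0, 0.003], 0],
  [[0, 0, 0], 0],
  [[0, 0, 0], 0],
])

```text
time_s: 15.53
tcp_pos: [0.5215, -0.0037, 0.1149]
ee_rot: [[0.997, 0.074, -0.001], [0.074, -0.997, -0.0], [-0.001, 0.0, -1.0]]
wrist_force: [-0.2, 0.5, -1.5]
gripper_width: 0.388
gripper_force: 30.0
```

Next I'll enter the bore, watching the force.

apply_moves([
  [[0, 0, 0.002], 0],
  [[0, 0, 0.002], 0],
  [[0, 0, 0], 0],
])

```text
time_s: 15.78
tcp_pos: [0.5214, -0.0037, 0.1109]
ee_rot: [[0.997, 0.073, -0.001], [0.073, -0.997, -0.0], [-0.001, 0.0, -1.0]]
wrist_force: [0.3, 0.8, -1.1]
gripper_width: 0.387
gripper_force: 30.0
```

apply_moves([
  [[0, 0, 0.002], 0],
  [[0, 0, 0.002], 0],
  [[0, 0, 0], 0],
])

```text
time_s: 16.03
tcp_pos: [0.5214, -0.0037, 0.1068]
ee_rot: [[0.997, 0.073, -0.001], [0.073, -0.997, -0.0], [-0.001, 0.0, -1.0]]
wrist_force: [-0.3, 0.1, -1.2]
gripper_width: 0.388
gripper_force: 30.0
```

apply_moves([
  [[0, 0, 0.002], 0],
  [[0, 0, 0.002], 0],
  [[0, 0, 0.002], 0],
  [[0, 0, 0], 0],
])

```text
time_s: 16.37
tcp_pos: [0.5217, -0.0036, 0.1013]
ee_rot: [[0.997, 0.074, -0.0], [0.074, -0.997, -0.0], [-0.0, 0.0, -1.0]]
wrist_force: [-1.6, 0.4, 1.4]
gripper_width: 0.385
gripper_force: 30.0
```

apply_moves([
  [[0, 0, 0.002], 0],
  [[0, 0, 0.002], 0],
  [[0, 0, 0.001], 0],
  [[0, 0, 0], 0],
])

```text
time_s: 16.7
tcp_pos: [0.5218, -0.0036, 0.0968]
ee_rot: [[0.997, 0.074, 0.0], [0.074, -0.997, -0.0], [0.0, 0.0, -1.0]]
wrist_force: [-1.5, 0.6, 6.6]
gripper_width: 0.388
gripper_force: 30.0
```

apply_moves([
  [[0, 0, 0.0015], 0],
  [[0, 0, 0.0015], 0],
  [[0, 0, 0], 0],
  [[0, 0, 0], 0],
])

```text
time_s: 17.03
tcp_pos: [0.5219, -0.0036, 0.0943]
ee_rot: [[0.997, 0.074, 0.001], [0.074, -0.997, -0.0], [0.001, 0.0, -1.0]]
wrist_force: [-3.2, -0.5, 8.6]
gripper_width: 0.386
gripper_force: 30.0
```

apply_moves([
  [[0, 0, 0.0008], 0],
  [[0, 0, 0], 0],
  [[0, 0, 0], 0],
])

```text
time_s: 17.28
tcp_pos: [0.5219, -0.0036, 0.0937]
ee_rot: [[0.997, 0.074, 0.001], [0.074, -0.997, -0.0], [0.001, 0.0, -1.0]]
wrist_force: [-2.6, 0.9, 9.1]
gripper_width: 0.385
gripper_force: 30.0
```

apply_moves([
  [[0, 0, 0.0007], 0],
  [[0, 0, 0], 0],
  [[0, 0, 0], 0],
])

```text
time_s: 17.53
tcp_pos: [0.5219, -0.0036, 0.0937]
ee_rot: [[0.997, 0.074, 0.001], [0.074, -0.997, -0.0], [0.001, 0.0, -1.0]]
wrist_force: [-4.8, 0.8, 13.7]
gripper_width: 0.39
gripper_force: 30.0
```

apply_moves([
  [[0, 0, 0.0005], 0],
  [[0, 0, 0], 0],
  [[0, 0, 0], 0],
])

```text
time_s: 17.78
tcp_pos: [0.5219, -0.0036, 0.0937]
ee_rot: [[0.997, 0.074, 0.001], [0.074, -0.997, -0.0], [0.001, 0.0, -1.0]]
wrist_force: [-5.8, 2.0, 15.4]
gripper_width: 0.389
gripper_force: 30.0
```

The shoulder is on the rim: z stopped at 0.0937, as predicted, and the force is rising. I'll turn clockwise.

apply_moves([
  [[0, 0, 0], 4],
  [[0, 0, 0], 4],
  [[0, 0, 0], 4],
  [[0, 0, 0], 4],
  [[0, 0, 0], 0],
])

```text
time_s: 18.2
tcp_pos: [0.5236, -0.0036, 0.0937]
ee_rot: [[0.979, -0.205, 0.005], [-0.205, -0.979, -0.0], [0.005, -0.001, -1.0]]
wrist_force: [-1.6, -0.8, 12.5]
gripper_width: 0.387
gripper_force: 30.0
```

apply_moves([
  [[0, 0, 0], 4],
  [[0, 0, 0], 4],
  [[0, 0, 0], 4],
  [[0, 0, 0], 4],
  [[0, 0, 0], 4],
])

```text
time_s: 18.62
tcp_pos: [0.5236, -0.0034, 0.0937]
ee_rot: [[0.849, -0.528, 0.005], [-0.528, -0.849, -0.0], [0.004, -0.002, -1.0]]
wrist_force: [-2.0, -0.3, 12.7]
gripper_width: 0.39
gripper_force: 30.0
```

apply_moves([
  [[0, 0, 0], 4],
  [[0, 0, 0], 4],
  [[0, 0, 0], 4],
  [[0, 0, 0], 4],
  [[0, 0, 0], 4],
])

```text
time_s: 19.03
tcp_pos: [0.5237, -0.0033, 0.0938]
ee_rot: [[0.617, -0.787, 0.005], [-0.787, -0.617, 0.0], [0.003, -0.004, -1.0]]
wrist_force: [-1.4, 1.3, 13.5]
gripper_width: 0.39
gripper_force: 30.0
```

apply_moves([
  [[0, 0, 0], 4],
  [[0, 0, 0], 4],
  [[0, 0, 0], 4],
  [[0, 0, 0], 4],
  [[0, 0, 0], 2],
])

```text
time_s: 19.45
tcp_pos: [0.5237, -0.0033, 0.0937]
ee_rot: [[0.345, -0.939, 0.005], [-0.939, -0.345, 0.0], [0.002, -0.005, -1.0]]
wrist_force: [-1.3, 1.0, 11.6]
gripper_width: 0.389
gripper_force: 30.0
```

apply_moves([
  [[0, 0, 0], 2],
  [[0, 0, 0], 0],
  [[0, 0, 0], 0],
])

```text
time_s: 19.7
tcp_pos: [0.5238, -0.0033, 0.0937]
ee_rot: [[0.314, -0.949, 0.005], [-0.949, -0.314, 0.0], [0.001, -0.005, -1.0]]
wrist_force: [-1.7, 1.4, 12.4]
gripper_width: 0.39
gripper_force: 30.0
```

```bash
python3 - <<'E'
from h import *
to(.5224,-.0035,4.13-80)
s=r.sense();print(s["moment"],s["wrist_force"])
p=imaging.capture("wrist");print(fit(p,"base",.5224,-.0035,.073,.008,near=300))
im=p["frame"]
cs,_=cv2.findContours(sil(p,"base",.5224,-.0035,np.radians(4.13),.008,1),0,1);cv2.drawContours(im,cs,-1,(0,255,0),1)
cs,_=cv2.findContours(sil(p,"nest",.5217,-.0032,np.radians(4.18),0,1),0,1);cv2.drawContours(im,cs,-1,(0,0,255),1)
cv2.imwrite("pics/w6.png",im)
E
```

```text
t 19.7 tcp [ 0.5238 -0.0033  0.0937] psi -71.71 -> shift [-0.0002  0.0014 -0.    ] turn 4.16
[ 0.294955    0.66319288 -0.0285792 ] [-1.6976702   1.3824637  12.40746671]
(np.float64(0.5224704262792234), np.float64(-0.0033822992370275452), np.float64(3.9821911046219705), np.float64(0.459744027853896))
```

View pics/w6.png

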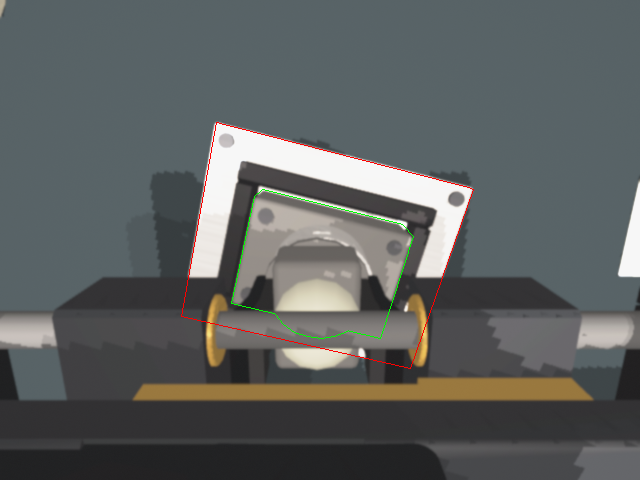

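The base is still square in the nest and the lamp has turned about 76°. I'll go the last few degrees to the stop and press a little harder.

apply_moves([
  [[0, 0, 0.0005], 2],
  [[0, 0, 0], 2],
  [[0, 0, 0], 1.5],
  [[0, 0, 0], 0],
  [[0, 0, 0], 0],
])

```text
time_s: 20.22
tcp_pos: [0.5233, -0.0035, 0.0937]
ee_rot: [[0.222, -0.975, 0.004], [-0.975, -0.222, -0.0], [0.001, -0.004, -1.0]]
wrist_force: [-3.6, 0.3, 16.3]
gripper_width: 0.383
gripper_force: 30.0
```

```bash
python3 - <<'E'
from h import *
to(.5224,-.0035,4.13-80)
s=r.sense();print(s["moment"],s["wrist_force"],s["gripper_force"])
p=imaging.capture("wrist");print(fit(p,"base",.5224,-.0035,.073,.008,near=300),fit(p,"lamp",*s["tcp_pos"][:2],np.radians(-75),.042,near=300))
E
```

```text
t 20.22 tcp [ 0.5233 -0.0035  0.0937] psi -77.17 -> shift [-0.0002  0.0009 -0.    ] turn -1.3
[0.27006052 1.36494891 0.05949835] [-3.62792948  0.3488258  16.27187497] 30.01181870698929
(np.float64(0.5223984737207832), np.float64(-0.00340510789375753), np.float64(4.166267046689169), np.float64(0.4438386671330332)) (np.float64(0.5231012752360767), np.float64(-0.003744978557989669), np.float64(-76.710153577403), np.float64(0.6327527133214337))
```

```bash
python3 -c "
from h import *
print(r.finish_job())"
```

```text
the job is handed in; nothing more can be done
None
```

I handed the job in at about 20 s of the 54 s allowed, with no verdict returned. The base measured seated square in the nest. The grey lamp is pressed fully home, turned about 80° clockwise, to about where the stop should be, and still gripped at 30 N.

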